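# Dispense one cigar and nudge it to the stop

### The job

With a fingertip, press the plunger of the wooden cigar dispenser all the way down once and let it spring fully back up, so that a single cigar is pushed out into the lane in front; then nudge that cigar along the lane to the left until its end rests against the brass stop. Only push it: no cigar is to be lifted or carried. Leave the other two in the magazine, leave the wax tin, the weight and the cigar on the table alone, and finish clear of everything.

Things in the scene. Friction and masses are not known exactly. Their poses are not given: they have to be found in the camera images.
- dispenser: Fixed wooden dispenser, 162 x 352 mm. Origin: on the table under the centre of the magazine; x away from the robot, y left along the lane, z up; turned by up to 0.2 rad. Magazine x -16 to 18, y -74 to 74, 80 mm high: 3 cigars stacked, lying along y. Plunger housing behind it, x 19 to 81, y -48 to 48, 68 mm high. Pressing the plunger pushes the bottom cigar out to -x; on release the next drops.
- lane_outlet (a point): Point on the lane floor (10 mm above the table) in front of the magazine, at dispenser x -35, y 0 mm, axes as the dispenser's: where the ejected cigar's centre comes to lie, along y, about 10 mm clear of the magazine front. A second press would eject the next cigar.
- lane_end (a point): Point on the lane floor at its left end, dispenser x -43, y 270 mm, z 10 mm. The flat lane runs along y from -77 to 270 mm, x -70 to -16 mm, open above and at its right end. Front lip (6 mm thick) and, left of the magazine, back rail rise 8 mm above the floor; the magazine front (x -16) is its back wall elsewhere.
- plunger_top (a point): Centre of the top of the plunger's wooden mushroom cap, 30 mm across, at dispenser x 48 mm, y 0, 101 mm above the table when up, 79 mm when down.
- plunger (a joint): Plunger travel in m: 0 up, 0.022 fully down at a hard stop. A spring returns it; pressing takes about 1.5 N at the top rising to about 5 N at the bottom.
- cigar_bottom: The lowest cigar in the magazine, the one that comes out: 20 x 127 x 18 mm, 8 to 17 g, does not roll. Its origin is the centre of its underside, y along its length.
- cigar_middle: Second cigar, above the bottom one in the magazine, 19 x 125 x 18 mm. Its origin is the centre of its underside, y along its length.
- cigar_top: Top cigar in the magazine, 19 x 123 x 18 mm. Its origin is the centre of its underside, y along its length.
- lane_stop: Fixed brass stop block across the lane, 46 mm (x) by 12 mm (y) by 18 mm with a 7 mm knob on top. Origin: centre of its underside on the lane floor; axes as the dispenser's. Its face toward the cigar is 6 mm to the right (-y) of the origin. Its place along the lane varies: origin at dispenser y 203 to 255 mm.
- wax_tin: Bystander: round tin, 60 mm across, 26 mm high, standing behind the lane, left of the magazine. Origin: centre of the underside.
- weight: Bystander: small knobbed weight, 35 mm across, 54 mm high, standing to the right of the dispenser. Origin: centre of the underside.
- table_cigar: Bystander: cigar, 17 x 152 x 16 mm, lying on the table in front of the lane. Its origin is the centre of its underside, y along its length.

How it is judged:
By the outcome, as a careful person would: the job done as asked, in the order asked, and still so for the second after the job is handed in, with the robot touching nothing.
It also fails if it takes over 48 s, if anything falls off the work surface, if the arm or the gripper's body presses on something with over 40 N, if the wrist force passes 120 N, or if a joint passes its speed limit or range.

### The arm

A 6-joint arm with a two-finger parallel gripper is mounted at the origin on a cart in front of the work surface, level with it; the furniture and walls round the work are solid. World frame = base frame: x ahead of the robot, y to its left, z up, the work surface at z = 0. Lengths are in mm, angles in rad, forces in N, time in s.
With the tool pointing down it reaches from about 275 to 750 mm from the base axis. Payload 10.2 kg.
Tool frame: the origin (TCP) lies midway between the tips of the shut fingers; the grasp point (between the pads) lies 19 mm behind it; z points along the fingers, y is the line along which they close (so a half turn about z gives the same grasp; the last joint's range is limited). The gripper opens to 85 mm and grips with 20 to 120 N. Pads are 22 mm wide; open, the fingers measure 114 mm over their backs; the gripper's body (76 mm by 85 mm) begins 54 mm behind the grasp point. The pads swing forward as they close: fully open they stand 13 mm farther back than shut.
Start: joints at [0.95, 0.313, 1.498, -0, 1.331, -0.223], TCP at [203.393, 484.007, 231.294] pointing down, gripper open.
Joint ranges: [-2.94, 2.94], [-0.97, 2.17], [0.19, 2.56], [-1.23, 4.37], [0.02, 3.11], [-2.88, 2.88]. Speed limits (rad/s): [2.39, 2.39, 3.01, 3.14, 3.14, 3.14].

### API

Orientations are given as a unit quaternion [w, x, y, z].
In Python, from rig import sense, capture, finish_job, find_in, place_of gives the robot as it stands. The module is installed in compiled form; this text tells all that it offers.
- The arm moves only by the shell command python3 -m jog 'ROWS' [FORCE]. ROWS is JSON, a list of rows, each an object of numbers: "tx", "ty", "tz": the shift along the tool's x, y, z in mm; "ax", "ay", "az": the turn, a rotation vector about the tool's x, y, z in rad; "jaw": the closure, from -1 (fully open) to 1 (shut), so that 0 is half open. In form: [{"tx": .., "ty": .., "tz": .., "ax": .., "ay": .., "az": .., "jaw": ..}, ...]. A call has 1 to 5 rows; each row shifts and turns the commanded pose from where the row before left it, along the tool's axes as they then stand; what a row does not reach is not made up. A row lasts 1/8 s, in which the tool goes at most 62.5 mm and 10.7 degrees, less where a joint would pass 70% of its speed; a pose out of reach is approached as far as the arm can. A call with a gripper value outside its range is refused whole. The fingers move at their own pace and stop on an object; FORCE is the grip in N (left out, the last holds). Time passes only in rows, so rows that do not move let the fingers close. It gives the time, the measured TCP pose, the force, the opening and the grip force at its end, in the units of the state.
- sense(): the state, without advancing time (a new reading comes with each control period).
- capture(name): name is "scene" or "top" or "wrist"; returns a dict with "color" (384x512x3 uint8, red, green, blue), "depth" (384x512 float32, mm along the optical axis (not along the pixel's ray), 0 where there is no reading), "fx", "fy", "cx", "cy" (pixels), "camera_from_world" (4x4, takes a point from world to camera coordinates); the wrist camera has in their place "mount" (4x4, takes a point from camera to tool coordinates, whose origin is the TCP and whose axes are the flange's). Camera axes: x right, y up, looking along -z (the intrinsics and any distortion apply to the point x, -y, -z); pixel columns grow to the right and rows downward; lengths in mm; the calibration is good to about 2 mm. A picture is of the moment at which its call begins: read the wrist's pose just before it.
- finish_job(): hands the job in; it is judged then, once.
Trained networks look in the newest picture that a camera, given by its name, has taken for a name from the list of things; names that differ only in an ending like _2 or _b are one class to them, and where a whole thing is asked for, a point or a joint stands for the part that bears it (a point fixed in the world has none). Each returns a list of dicts, best first, with "conf" (0 to 1); they miss things now and then, are a little off and sometimes report something else, mostly with a low value. They report only what shows in the picture. A call takes as long as a camera call.
- find_in(query, camera): "centre" ([column, row] in pixels, amid what is visible of it).
- place_of(query, camera): "centre" ([column, row] in pixels: a listed point, or the origin of a listed thing).
The state is a dict: "time_s": time; "joints": joint angles; "dq": joint speeds; "tau": joint torques, N m; "eef_pos": TCP position; "ee_rot": TCP orientation; "force": force on the tool from outside, world axes, zero at the start; "wrist_torque": the same for the moment, N m; "grip_width": opening from 0.0 (shut) to 1.0 (fully open); "grip_force": force on a finger pad.
Only numpy, scipy, OpenCV 4.12 (cv2) and the standard library are available. Lean on these libraries where they do the work, as an engineer would, in place of code of your own. Each camera call takes 0.05 s, during which the arm holds its last target. There are 200 camera calls.

## Working session

There is one attempt and no reset: what is moved stays moved. The work goes in short steps, Python scripts to look and compute and a shell command to move; the robot and the scene stay as the last step left them, time stands still between calls to the robot, and variables do not carry over. Pictures are saved under pics/ and viewed, at most 10 in all, crops included, and the job is handed in when it is done.

```bash
mkdir -p pics; cat > h.py <<'E'
import numpy as np, cv2
from rig import sense, capture, find_in, place_of
from scipy.spatial.transform import Rotation as R
def tool():
    s=sense(); q=s["ee_rot"]; T=np.eye(4); T[:3,:3]=R.from_quat([q[1],q[2],q[3],q[0]]).as_matrix(); T[:3,3]=s["eef_pos"]; return T
def shot(name):
    T=tool(); c=capture(name)
    c["w"]=T@c["mount"] if "mount" in c else np.linalg.inv(c["camera_from_world"])
    return c
def ray(c,p):
    d=np.array([(p[0]-c["cx"])/c["fx"],-(p[1]-c["cy"])/c["fy"],-1.]); return c["w"][:3,3],c["w"][:3,:3]@d
def atz(c,p,z):
    o,d=ray(c,p); return o+d*(z-o[2])/d[2]
def atdepth(c,p):
    o,d=ray(c,p); u,v=int(round(p[0])),int(round(p[1])); return o+d*c["depth"][v,u]
def save(c,n): cv2.imwrite("pics/"+n,c["color"][:,:,::-1])
E
python3 - <<'E'
from h import *
np.set_printoptions(precision=1,suppress=True)
s=sense(); print(s); print([k for k in capture("top")])
ims=[]
for cam in ["top","scene"]:
    c=shot(cam); ims.append(c["color"])
    for n,z in [("dispenser",0),("lane_outlet",10),("lane_end",10),("plunger_top",101),("lane_stop",10),("cigar_top",None),("wax_tin",0),("weight",0),("table_cigar",0)]:
        for r in place_of(n,cam)[:2]:
            p=r["centre"]; print(cam,n,np.array(p),round(r["conf"],2),atz(c,p,z) if z is not None else "",atdepth(c,p))
cv2.imwrite("pics/a.png",cv2.resize(np.vstack(ims)[:,:,::-1],None,fx=.78,fy=.78))
E
```

```text
{'time_s': 0.0, 'joints': array([ 0.9,  0.3,  1.5, -0. ,  1.3, -0.2]), 'dq': array([ 0.,  0., -0.,  0., -0., -0.]), 'tau': array([ -0. , -41.2, -26. ,  -0. ,   0. ,  -0. ]), 'eef_pos': array([203.2, 483.8, 230.7]), 'ee_rot': array([-0. ,  0.2,  1. , -0. ]), 'force': array([ 0. , -0.2,  0.2]), 'wrist_torque': array([-0. ,  0.1, -0.1]), 'grip_force': 0.0, 'grip_width': 0.9972934925279787}
['color', 'depth', 'fx', 'fy', 'cx', 'cy', 'camera_from_world']
top dispenser [308.6 206.1] 0.76 [ 551.6 -110.6    0. ] [ 540.5 -105.    58.8]
top dispenser [309.7 209.9] 0.24 [ 543.1 -114.     0. ] [ 538.6 -111.6   24.9]
top lane_outlet [301.7 222.6] 0.58 [509.9 -97.9  10. ] [509.8 -97.8  10.6]
top lane_end [189.9 187.8] 0.56 [558.8 167.   10. ] [557.2 165.5  18.2]
top plunger_top [317.3 179.4] 0.6 [ 591.5 -113.5  101. ] [ 591.4 -113.5  101.4]
top lane_stop [212.2 194.4] 0.56 [549.7 113.5  10. ] [544.8 110.1  36. ]
top lane_stop [240.2 166.2] 0.36 [624.4  58.2  10. ] [620.6  57.1  24.1]
top cigar_top [309.3 202.9] 0.83  [ 546.5 -105.3   64.7]
top wax_tin [239.3 163.8] 0.64 [632.6  61.8   0. ] [626.4 
[... 223 characters left out ...]
539.4 -119.5   12.1]
scene lane_outlet [291.8 248.7] 0.8 [ 511.7 -111.1   10. ] [ 511.7 -111.2   10.1]
scene lane_end [217.8 182.1] 0.95 [557.6 161.2  10. ] [557.6 161.2  10. ]
scene plunger_top [321.4 200.4] 0.44 [ 589.6 -121.5  101. ] [ 590.5 -121.   100.1]
scene lane_stop [228.4 194.6] 0.62 [542.7 109.3  10. ] [542.1 108.6  10.8]
scene cigar_top [305.1 226.4] 0.68  [ 540.8 -120.2   61.1]
scene wax_tin [268.6 190.3] 0.85 [626.2  55.6   0. ] [605.4  37.2  24.5]
scene weight [376.4 283.9] 0.85 [ 559.2 -289.1    0. ] [ 541.3 -296.    23.7]
scene table_cigar [236.7 260.6] 0.94 [416.9 -41.2   0. ] [412.2 -46.4   8.4]
scene table_cigar [305.8 229. ] 0.2 [584.2 -92.2   0. ] [ 535.5 -126.2   61.7]
```

View pics/a.png

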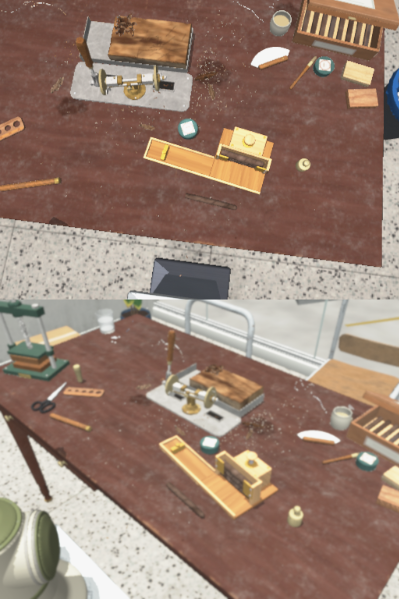

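The pictures show the dispenser at about (548, -112), with yaw about -0.2 rad. Its lane runs to the upper left, and the brass stop is at scene pixel (228, 195). Next I'll work out the approach in the tool frame.

```bash
cat >> h.py <<'E'
def rel(w,yaw=None):
    "shift in tool axes to world point w; turn about tool z to bring tool y to the lane direction"
    T=tool(); d=T[:3,:3].T@(np.array(w)-T[:3,3]); out=[d.round(1)]
    if yaw is not None:
        a=np.arctan2(T[1,1],T[0,1]); e=(np.pi/2+yaw-a+np.pi/2)%np.pi-np.pi/2; out.append(("az",round(-e,3)))
    return out
E
python3 - <<'E'
from h import *
np.set_printoptions(precision=3,suppress=True)
print(tool(), rel([500,-80,231],-.2)); print(capture("wrist")["mount"])
E
```

```text
[[ -0.922   0.387  -0.    203.389]
 [  0.387   0.922  -0.    484.01 ]
 [  0.     -0.     -1.    231.286]
 [  0.      0.      0.      1.   ]] [array([-491.9, -405.1,    0.3]), ('az', np.float64(-0.198))]
[[  -0.001    0.951    0.311   80.239]
 [   1.       0.001    0.      -0.473]
 [  -0.       0.311   -0.951 -142.762]
 [   0.       0.       0.       1.   ]]
```

```bash
python3 -m jog '[{"tx":-41,"ty":-34,"jaw":1},{"tx":-41,"ty":-34,"jaw":1},{"tx":-41,"ty":-34,"jaw":1},{"tx":-41,"ty":-34,"jaw":1},{"tx":-41,"ty":-34,"jaw":1}]' 30; python3 -m jog '[{"tx":-41,"ty":-34,"jaw":1},{"tx":-41,"ty":-34,"jaw":1},{"tx":-41,"ty":-34,"jaw":1},{"tx":-41,"ty":-34,"jaw":1},{"tx":-41,"ty":-34,"jaw":1}]'; python3 -m jog '[{"tx":-41,"ty":-34,"jaw":1},{"tx":-41,"ty":-31,"jaw":1},{"az":-0.1,"jaw":1},{"az":-0.1,"jaw":1},{"jaw":1}]'
python3 - <<'E'
from h import *
np.set_printoptions(precision=1,suppress=True)
c=shot("wrist"); save(c,"b.png")
for n,z in [("dispenser",0),("lane_outlet",10),("plunger_top",101),("lane_stop",10),("lane_end",10),("cigar_top",None)]:
    for r in place_of(n,"wrist")[:2]:
        p=r["centre"]; print(n,np.array(p),round(r["conf"],2),atz(c,p,z) if z is not None else "",atdepth(c,p))
E
```

```text
schema error: expected keys tx, ty, tz, ax, ay, az, jaw
schema error: expected keys tx, ty, tz, ax, ay, az, jaw
schema error: expected keys tx, ty, tz, ax, ay, az, jaw
```

View pics/b.png

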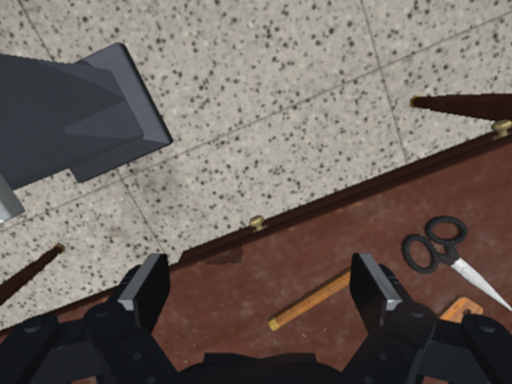

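The rows were refused because every key is required, so the arm has not moved. The picture only shows the table edge under the start pose.

```bash
python3 -m jog '[{"tx":-41,"ty":-34,"tz":0,"ax":0,"ay":0,"az":0,"jaw":1},{"tx":-41,"ty":-34,"tz":0,"ax":0,"ay":0,"az":0,"jaw":1},{"tx":-41,"ty":-34,"tz":0,"ax":0,"ay":0,"az":0,"jaw":1},{"tx":-41,"ty":-34,"tz":0,"ax":0,"ay":0,"az":0,"jaw":1},{"tx":-41,"ty":-34,"tz":0,"ax":0,"ay":0,"az":0,"jaw":1}]' 30; python3 -m jog '[{"tx":-41,"ty":-34,"tz":0,"ax":0,"ay":0,"az":0,"jaw":1},{"tx":-41,"ty":-34,"tz":0,"ax":0,"ay":0,"az":0,"jaw":1},{"tx":-41,"ty":-34,"tz":0,"ax":0,"ay":0,"az":0,"jaw":1},{"tx":-41,"ty":-34,"tz":0,"ax":0,"ay":0,"az":0,"jaw":1},{"tx":-41,"ty":-34,"tz":0,"ax":0,"ay":0,"az":0,"jaw":1}]'; python3 -m jog '[{"tx":-41,"ty":-34,"tz":0,"ax":0,"ay":0,"az":0,"jaw":1},{"tx":-41,"ty":-31,"tz":0,"ax":0,"ay":0,"az":0,"jaw":1},{"tx":0,"ty":0,"tz":0,"ax":0,"ay":0,"az":-0.1,"jaw":1},{"tx":0,"ty":0,"tz":0,"ax":0,"ay":0,"az":-0.1,"jaw":1},{"tx":0,"ty":0,"tz":0,"ax":0,"ay":0,"az":0,"jaw":1}]'
cat > look.py <<'E'
from h import *; import sys
np.set_printoptions(precision=1,suppress=True)
c=shot("wrist"); save(c,sys.argv[1])
for n,z in [("dispenser",0),("lane_outlet",10),("plunger_top",101),("lane_stop",10),("lane_end",10),("cigar_top",None),("cigar_bottom",None)]:
    for r in place_of(n,"wrist")[:2]:
        p=r["centre"]; print(n,np.array(p),round(r["conf"],2),atz(c,p,z) if z is not None else "",atdepth(c,p))
E
python3 look.py c.png
```

```text
time_s: 2.08
eef_pos: [327.1, 246.3, 231.5]
ee_rot: [0.0, 0.197, 0.98, 0.0]
force: [0.1, -0.2, -0.4]
grip_width: -0.002
grip_force: 0.0
time_s: 2.7
eef_pos: [450.3, 10.0, 231.5]
ee_rot: [0.0, 0.198, 0.98, 0.0]
force: [1.1, 1.1, 0.4]
grip_width: 0.003
grip_force: 0.0
time_s: 3.32
eef_pos: [500.1, -80.0, 231.3]
ee_rot: [-0.0, 0.099, 0.995, 0.0]
force: [-0.1, 0.5, 0.8]
grip_width: 0.002
grip_force: 0.0
lane_outlet [239.5 175.9] 0.57 [ 511.1 -107.    10. ] [ 511.3 -107.1    9.4]
lane_stop [428.4 167.6] 0.95 [545.8 115.3  10. ] [541.2 108.5  23.6]
lane_stop [382.3 228.3] 0.17 [614.   55.3  10. ] [605.5  50.   26. ]
lane_end [467.8 168.1] 0.61 [555.8 161.2  10. ] [555.8 161.3   9.8]
cigar_top [242.1 216.8] 0.69  [ 543.6 -108.3   60.5]
cigar_top [383.1 229.4] 0.37  [607.6  51.1  25.2]
cigar_bottom [242.5 203.1] 0.69  [ 540.1 -108.9   26.2]
```

View pics/c.png

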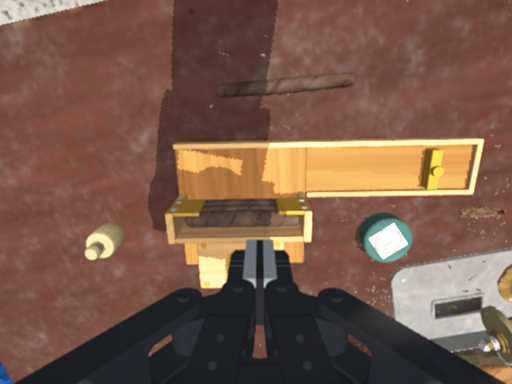

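The lane is almost parallel to tool y. The outlet is near pixel (240, 176), the stop near (434, 170), and the gripper hides the plunger. I'll get the yaw from the lip edges and the cap from the depth clouds.

```bash
python3 - <<'E'
from h import *
np.set_printoptions(precision=1,suppress=True)
def cloud(c):
    v,u=np.mgrid[:384,:512]; d=c["depth"]; P=np.stack([(u-c["cx"])/c["fx"]*d,-(v-c["cy"])/c["fy"]*d,-d],-1)
    return (P@c["w"][:3,:3].T+c["w"][:3,3])[d>0]
for cam in ["top","scene"]:
    P=cloud(shot(cam)); m=(abs(P[:,2]-101)<4)&(np.hypot(P[:,0]-592,P[:,1]+118)<32); Q=P[m]
    print(cam,len(Q),Q.mean(0) if len(Q) else "",Q.min(0),Q.max(0)) if len(Q) else print(cam,0)
c=shot("wrist")
a,b=atz(c,(175,145),18),atz(c,(482,139),18); print("lip",a,b,-np.arctan2(b[0]-a[0],b[1]-a[1]))
P=cloud(c)
for yaw in (-.19,):
    R2=np.array([[np.cos(yaw),-np.sin(yaw)],[np.sin(yaw),np.cos(yaw)]])
    q=(P[:,:2]-[546,-113])@R2
    near=(q[:,0]>-80)&(q[:,0]<20)&(abs(q[:,1]-80)<220)
    m=near&(P[:,2]>75)&(P[:,2]<86); print("mag top",q[m].min(0),q[m].max(0),np.percentile(q[m],[1,99],axis=0))
    m=near&(P[:,2]>14)&(P[:,2]<21)&(q[:,0]<-55); print("lip", np.percentile(q[m],[1,99],axis=0), np.polyfit(q[m][:,1],q[m][:,0],1))
    m=near&(P[:,2]>25)&(P[:,2]<31)&(q[:,1]>150)&(q[:,0]<-15); print("stop",np.percentile(q[m],[2,98],axis=0))
print(rel([594,-121,231]))
E
```

```text
top 0
scene 107 [ 592.2 -122.2   99.7] [ 579.8 -136.1   97. ] [ 607.8 -107.   103.3]
lip [ 459.3 -169.9   18. ] [521.4 171.9  18. ] -0.17984833152391075
mag top [-17.1 -72.6] [18.2 76.1] [[-16.7 -71.9]
 [ 17.6  75.4]]
lip [[-78.  -71.2]
 [-57.4 276. ]] [  0. -74.]
stop [[-67.5 215.7]
 [-23.5 227.4]]
[array([-100.2,  -21.8,    0.3])]
```

```bash
python3 -m jog '[{"tx":-50,"ty":-11,"tz":0,"ax":0,"ay":0,"az":0,"jaw":1},{"tx":-49,"ty":-11,"tz":0,"ax":0,"ay":0,"az":0,"jaw":1},{"tx":0,"ty":0,"tz":60,"ax":0,"ay":0,"az":0,"jaw":1},{"tx":0,"ty":0,"tz":56,"ax":0,"ay":0,"az":0,"jaw":1},{"tx":0,"ty":0,"tz":0,"ax":0,"ay":0,"az":0,"jaw":1}]'
python3 - <<'E'
from h import *
print(tool()[:3,3],rel([593.5,-121,115]))
c=shot("scene"); i=c["color"][140:300,230:420]; cv2.imwrite("pics/d.png",cv2.resize(i[:,:,::-1],None,fx=3,fy=3))
E
```

```text
time_s: 4.5
eef_pos: [590.9, -120.2, 111.9]
ee_rot: [-0.004, 0.099, 0.995, 0.001]
force: [0.6, -0.8, 0.2]
grip_width: 0.0
grip_force: 0.0
[ 590.9232815  -120.2486272   111.86094563] [array([-2.6, -0.2, -3.2])]
```

View pics/d.png

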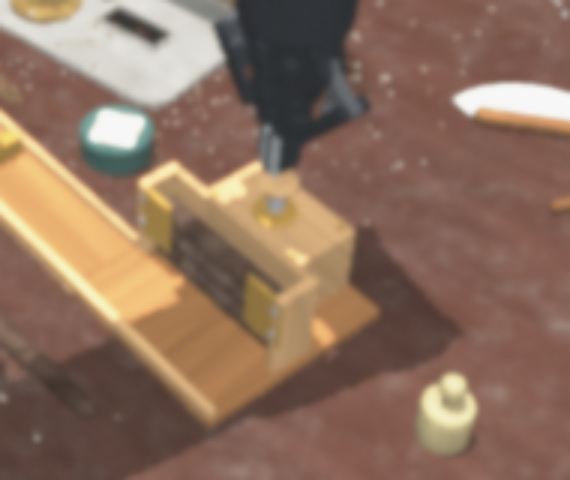

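The fingertips at crop pixel (275, 170) stand just over the cap. Now I'll press down.

```bash
python3 -m jog '[{"tx":-2.5,"ty":0,"tz":5,"ax":0,"ay":0,"az":0,"jaw":1},{"tx":0,"ty":0,"tz":6,"ax":0,"ay":0,"az":0,"jaw":1},{"tx":0,"ty":0,"tz":6,"ax":0,"ay":0,"az":0,"jaw":1},{"tx":0,"ty":0,"tz":5,"ax":0,"ay":0,"az":0,"jaw":1},{"tx":0,"ty":0,"tz":0,"ax":0,"ay":0,"az":0,"jaw":1}]'; python3 -m jog '[{"tx":0,"ty":0,"tz":4,"ax":0,"ay":0,"az":0,"jaw":1},{"tx":0,"ty":0,"tz":3,"ax":0,"ay":0,"az":0,"jaw":1},{"tx":0,"ty":0,"tz":2,"ax":0,"ay":0,"az":0,"jaw":1},{"tx":0,"ty":0,"tz":0,"ax":0,"ay":0,"az":0,"jaw":1}]'
```

```text
time_s: 5.18
eef_pos: [595.5, -121.6, 93.3]
ee_rot: [0.0, 0.099, 0.995, -0.0]
force: [1.8, 0.1, 2.3]
grip_width: 0.003
grip_force: 1.1
time_s: 5.68
eef_pos: [595.4, -121.6, 84.3]
ee_rot: [0.0, 0.099, 0.995, -0.0]
force: [2.1, -1.1, 3.2]
grip_width: -0.003
grip_force: 1.7
```

```bash
python3 -m jog '[{"tx":0,"ty":0,"tz":3,"ax":0,"ay":0,"az":0,"jaw":1},{"tx":0,"ty":0,"tz":2,"ax":0,"ay":0,"az":0,"jaw":1},{"tx":0,"ty":0,"tz":0,"ax":0,"ay":0,"az":0,"jaw":1}]'; python3 -m jog '[{"tx":0,"ty":0,"tz":1,"ax":0,"ay":0,"az":0,"jaw":1},{"tx":0,"ty":0,"tz":0,"ax":0,"ay":0,"az":0,"jaw":1}]'
```

```text
time_s: 6.05
eef_pos: [595.4, -121.5, 79.2]
ee_rot: [0.0, 0.099, 0.995, -0.0]
force: [2.4, -0.8, 4.5]
grip_width: -0.001
grip_force: 2.0
time_s: 6.3
eef_pos: [595.4, -121.5, 78.7]
ee_rot: [0.0, 0.099, 0.995, -0.0]
force: [1.9, -1.0, 6.9]
grip_width: -0.003
grip_force: 3.2
```

```bash
python3 -m jog '[{"tx":0,"ty":0,"tz":1,"ax":0,"ay":0,"az":0,"jaw":1},{"tx":0,"ty":0,"tz":0,"ax":0,"ay":0,"az":0,"jaw":1}]'
```

```text
time_s: 6.55
eef_pos: [595.5, -121.6, 78.5]
ee_rot: [0.001, 0.099, 0.995, -0.0]
force: [-1.2, 0.3, 13.0]
grip_width: -0.002
grip_force: 6.3
```

The force rose to 13 N at the hard stop, so the plunger is fully down. Next I'll release it and move over the right end of the lane.

```bash
python3 -m jog '[{"tx":0,"ty":0,"tz":-6,"ax":0,"ay":0,"az":0,"jaw":1},{"tx":0,"ty":0,"tz":-20,"ax":0,"ay":0,"az":0,"jaw":1},{"tx":0,"ty":0,"tz":-40,"ax":0,"ay":0,"az":0,"jaw":1},{"tx":0,"ty":0,"tz":-45,"ax":0,"ay":0,"az":0,"jaw":1},{"tx":0,"ty":0,"tz":0,"ax":0,"ay":0,"az":0,"jaw":1}]'; python3 -m jog '[{"tx":40,"ty":-36,"tz":0,"ax":0,"ay":0,"az":0,"jaw":1},{"tx":40,"ty":-36,"tz":0,"ax":0,"ay":0,"az":0,"jaw":1},{"tx":0,"ty":-36,"tz":0,"ax":0,"ay":0,"az":0,"jaw":1},{"tx":0,"ty":0,"tz":0,"ax":0,"ay":0,"az":0,"jaw":1}]'; python3 look.py e.png
```

```text
time_s: 7.18
eef_pos: [595.9, -121.7, 191.0]
ee_rot: [0.002, 0.099, 0.995, -0.001]
force: [-0.1, 0.5, -0.3]
grip_width: 0.001
grip_force: 0.0
time_s: 7.68
eef_pos: [494.3, -212.9, 186.8]
ee_rot: [-0.001, 0.1, 0.995, 0.001]
force: [-0.4, -0.5, 0.8]
grip_width: -0.004
grip_force: 0.0
dispenser [359.7 195. ] 0.82 [ 544.3 -110.     0. ] [ 537.2 -114.8   18.2]
lane_outlet [365.3 168.8] 0.59 [ 512.8 -103.9   10. ] [ 507.2 -109.2   28.2]
plunger_top [392.4 290. ] 0.92 [ 595.7 -118.3  101. ] [ 595.8 -118.3  100.8]
lane_end [390.6 290.2] 0.64 [667. -89.  10.] [ 595.8 -119.8  100.7]
cigar_top [368.2 205.9] 0.63  [ 540.3 -114.5   43.2]
cigar_bottom [365.4 168.7] 0.68  [ 507.2 -109.1   28.2]
```

View pics/e.png

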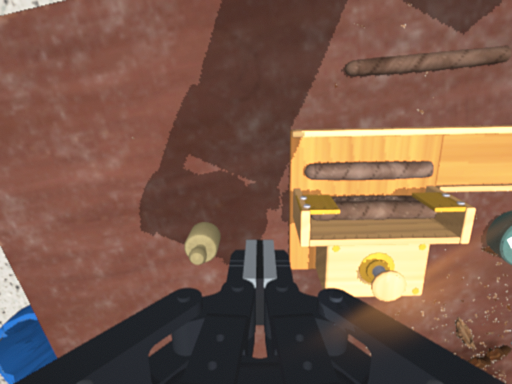

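One cigar lies in the lane, spanning pixels (305, 171) to (433, 168). The plunger is back up at z 101, and the remaining cigars have dropped.

```bash
python3 - <<'E'
from h import *
np.set_printoptions(precision=1,suppress=True)
c=shot("wrist")
a,b=atz(c,(305,171),20),atz(c,(433,169),20); d=(b-a)/np.linalg.norm(b-a); print(a,b,np.linalg.norm(b-a),-np.arctan2(d[0],d[1]))
t=a-d*30; t[2]=130; print(t,rel(t,-.185)); T=tool(); print("cigar right end in tool xy",T[:3,:3].T@(a-T[:3,3]))
E
```

```text
[ 501.8 -165.2   20. ] [525.4 -37.3  20. ] 130.057427666724 -0.18214467363868708
[ 496.4 -194.7  130. ] [array([ 2.6, 16.2, 58.2]), ('az', np.float64(-0.012))]
cigar right end in tool xy [  3.   46.2 168.2]
```

```bash
python3 -m jog '[{"tx":2.5,"ty":14,"tz":20,"ax":0,"ay":0,"az":-0.013,"jaw":1},{"tx":0,"ty":0,"tz":50,"ax":0,"ay":0,"az":0,"jaw":1},{"tx":0,"ty":0,"tz":50,"ax":0,"ay":0,"az":0,"jaw":1},{"tx":0,"ty":0,"tz":48,"ax":0,"ay":0,"az":0,"jaw":1},{"tx":0,"ty":0,"tz":0,"ax":0,"ay":0,"az":0,"jaw":1}]'; python3 - <<'E'
from h import *
np.set_printoptions(precision=1,suppress=True)
T=tool();print(T[:3,3],np.arctan2(-T[0,1],T[1,1]),rel([501.8,-165.2,18]))
c=shot("scene"); i=c["color"][140:300,230:420]; cv2.imwrite("pics/f.png",cv2.resize(i[:,:,::-1],None,fx=3,fy=3))
E
```

```text
time_s: 8.75
eef_pos: [494.4, -196.2, 17.9]
ee_rot: [-0.003, 0.092, 0.996, 0.002]
force: [0.6, -0.1, 0.9]
grip_width: -0.005
grip_force: 0.0
[ 494.4 -196.2   17.9] -0.18459362069120194 [array([-1.6, 31.9,  0. ])]
```

View pics/f.png

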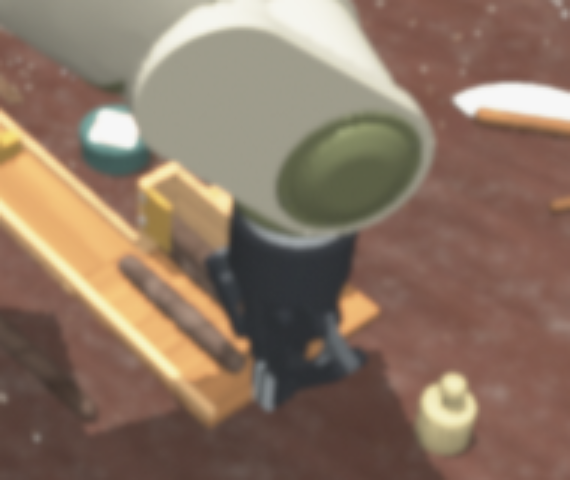

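```bash
python3 -m jog '[{"tx":-1,"ty":8,"tz":0,"ax":0,"ay":0,"az":0,"jaw":1},{"tx":0,"ty":8,"tz":0,"ax":0,"ay":0,"az":0,"jaw":1},{"tx":0,"ty":6,"tz":0,"ax":0,"ay":0,"az":0,"jaw":1},{"tx":0,"ty":6,"tz":0,"ax":0,"ay":0,"az":0,"jaw":1},{"tx":0,"ty":6,"tz":0,"ax":0,"ay":0,"az":0,"jaw":1}]'; python3 -m jog '[{"tx":0,"ty":6,"tz":0,"ax":0,"ay":0,"az":0,"jaw":1},{"tx":0,"ty":6,"tz":0,"ax":0,"ay":0,"az":0,"jaw":1},{"tx":0,"ty":6,"tz":0,"ax":0,"ay":0,"az":0,"jaw":1},{"tx":0,"ty":6,"tz":0,"ax":0,"ay":0,"az":0,"jaw":1},{"tx":0,"ty":0,"tz":0,"ax":0,"ay":0,"az":0,"jaw":1}]'; python3 - <<'E'
from h import *
np.set_printoptions(precision=1,suppress=True)
c=shot("wrist"); save(c,"g.png"); s=sense(); print(s["eef_pos"],s["force"])
for n in ["cigar_bottom","lane_stop"]:
  for r in place_of(n,"wrist")[:2]: print(n,r,atz(c,r["centre"],10))
E
```

```text
time_s: 9.43
eef_pos: [504.0, -164.7, 21.3]
ee_rot: [0.001, 0.092, 0.996, -0.001]
force: [-2.0, -4.5, 7.1]
grip_width: -0.001
grip_force: 3.1
time_s: 10.05
eef_pos: [508.2, -140.6, 21.0]
ee_rot: [0.001, 0.092, 0.996, -0.0]
force: [-0.4, -2.4, 2.1]
grip_width: 0.0
grip_force: 1.2
[ 508.  -140.6   20.8] [-0.7 -1.5  2.8]
cigar_bottom {'centre': [327.2, 241.0], 'conf': 0.7} [ 511.9 -104.3   10. ]
cigar_bottom {'centre': [398.9, 239.7], 'conf': 0.66} [518.3 -66.1  10. ]
lane_stop {'centre': [318.2, 284.4], 'conf': 0.47} [ 538.2 -112.6   10. ]
```

View pics/g.png

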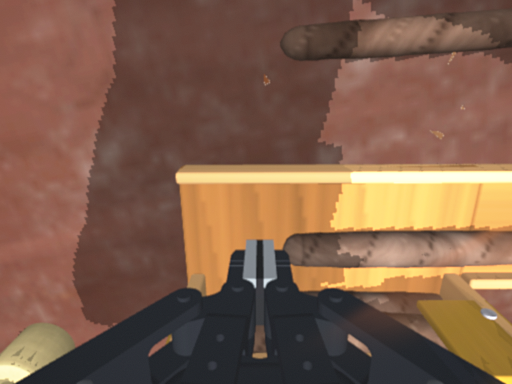

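The fingertip at (260, 260) pushes the cigar end at (286, 248). It rode up 3 mm with an upward force, so it is wedging over the cigar's rounded end. I'll back off, go lower and push again.

```bash
python3 -m jog '[{"tx":0,"ty":-10,"tz":0,"ax":0,"ay":0,"az":0,"jaw":1},{"tx":0,"ty":-10,"tz":0,"ax":0,"ay":0,"az":0,"jaw":1},{"tx":0,"ty":0,"tz":0,"ax":0,"ay":0,"az":0,"jaw":1}]'; python3 - <<'E'
from h import *
np.set_printoptions(precision=1,suppress=True)
c=shot("wrist"); i=c["color"][200:320,150:350]; cv2.imwrite("pics/i.png",cv2.resize(i[:,:,::-1],None,fx=3.5,fy=3.5)); s=sense(); print(s["eef_pos"],s["force"])
c=shot("scene"); 
for n in ["cigar_bottom"]:
  for r in place_of(n,"scene")[:2]: print(n,r,atz(c,r["centre"],10))
E
```

```text
time_s: 10.58
eef_pos: [503.6, -161.1, 20.1]
ee_rot: [-0.0, 0.093, 0.996, 0.0]
force: [0.4, -0.7, 0.3]
grip_width: -0.0
grip_force: 0.0
[ 503.6 -160.7   20.1] [-0.1  0.7 -0. ]
cigar_bottom {'centre': [278.3, 235.7], 'conf': 0.72} [521.  -65.7  10. ]
```

View pics/i.png

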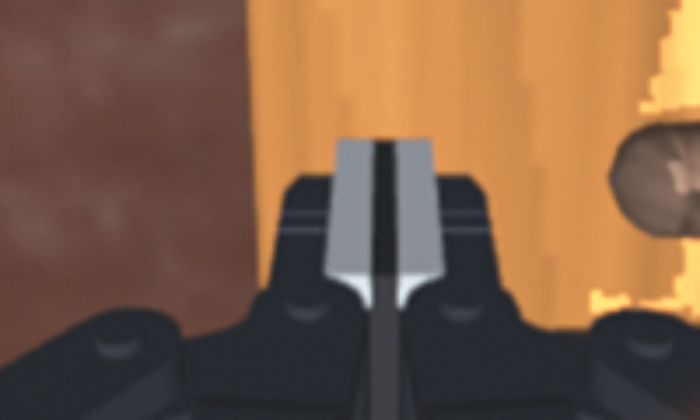

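```bash
python3 -m jog '[{"tx":0,"ty":0,"tz":6,"ax":0,"ay":0,"az":0,"jaw":1},{"tx":0,"ty":6,"tz":0,"ax":0,"ay":0,"az":0,"jaw":1},{"tx":0,"ty":6,"tz":0,"ax":0,"ay":0,"az":0,"jaw":1},{"tx":0,"ty":5,"tz":0,"ax":0,"ay":0,"az":0,"jaw":1},{"tx":0,"ty":4,"tz":0,"ax":0,"ay":0,"az":0,"jaw":1}]'; python3 -m jog '[{"tx":0,"ty":4,"tz":0,"ax":0,"ay":0,"az":0,"jaw":1},{"tx":0,"ty":4,"tz":0,"ax":0,"ay":0,"az":0,"jaw":1},{"tx":0,"ty":4,"tz":0,"ax":0,"ay":0,"az":0,"jaw":1},{"tx":0,"ty":4,"tz":0,"ax":0,"ay":0,"az":0,"jaw":1},{"tx":0,"ty":4,"tz":0,"ax":0,"ay":0,"az":0,"jaw":1}]'
```

```text
time_s: 11.35
eef_pos: [507.9, -139.2, 14.4]
ee_rot: [0.0, 0.092, 0.996, -0.0]
force: [-0.0, -0.9, 1.0]
grip_width: -0.003
grip_force: 0.0
time_s: 11.98
eef_pos: [511.5, -119.7, 14.3]
ee_rot: [0.0, 0.092, 0.996, -0.0]
force: [0.2, -0.2, 0.1]
grip_width: -0.001
grip_force: 0.1
```

It now pushes cleanly with almost no force, so I'll continue.

```bash
python3 -m jog '[{"tx":0,"ty":6,"tz":0,"ax":0,"ay":0,"az":0,"jaw":1},{"tx":0,"ty":6,"tz":0,"ax":0,"ay":0,"az":0,"jaw":1},{"tx":0,"ty":6,"tz":0,"ax":0,"ay":0,"az":0,"jaw":1},{"tx":0,"ty":6,"tz":0,"ax":0,"ay":0,"az":0,"jaw":1},{"tx":0,"ty":6,"tz":0,"ax":0,"ay":0,"az":0,"jaw":1}]'; python3 -m jog '[{"tx":0,"ty":6,"tz":0,"ax":0,"ay":0,"az":0,"jaw":1},{"tx":0,"ty":6,"tz":0,"ax":0,"ay":0,"az":0,"jaw":1},{"tx":0,"ty":6,"tz":0,"ax":0,"ay":0,"az":0,"jaw":1},{"tx":0,"ty":6,"tz":0,"ax":0,"ay":0,"az":0,"jaw":1},{"tx":0,"ty":0,"tz":0,"ax":0,"ay":0,"az":0,"jaw":1}]'; python3 - <<'E'
from h import *
np.set_printoptions(precision=1,suppress=True)
s=sense(); print(s["eef_pos"],s["force"])
c=shot("scene"); i=c["color"][140:300,190:380]; cv2.imwrite("pics/j.png",cv2.resize(i[:,:,::-1],None,fx=3.5,fy=3.5))
for n in ["cigar_bottom","lane_stop"]:
  for r in place_of(n,"scene")[:2]: print(n,r,atz(c,r["centre"],10))
E
```

```text
time_s: 12.6
eef_pos: [517.0, -90.0, 14.3]
ee_rot: [-0.0, 0.092, 0.996, -0.0]
force: [0.3, 0.9, 0.1]
grip_width: 0.001
grip_force: 0.1
time_s: 13.22
eef_pos: [521.4, -66.5, 14.3]
ee_rot: [-0.0, 0.092, 0.996, 0.0]
force: [-0.6, -0.4, 0.2]
grip_width: 0.004
grip_force: 0.0
[521.4 -66.5  14.3] [-0.6 -0.4  0.2]
cigar_bottom {'centre': [258.6, 216.6], 'conf': 0.71} [535.8   5.6  10. ]
lane_stop {'centre': [225.5, 193.3], 'conf': 0.75} [541.3 117.7  10. ]
```

View pics/j.png

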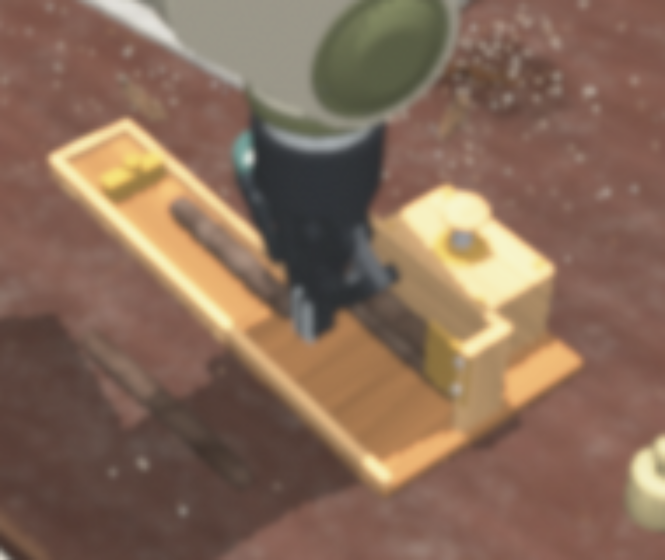

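The cigar's left end, at crop pixel (180, 208), is about 35 mm short of the stop at (130, 175). I'll continue and then creep until the force rises.

```bash
python3 -m jog '[{"tx":0,"ty":6,"tz":0,"ax":0,"ay":0,"az":0,"jaw":1},{"tx":0,"ty":6,"tz":0,"ax":0,"ay":0,"az":0,"jaw":1},{"tx":0,"ty":6,"tz":0,"ax":0,"ay":0,"az":0,"jaw":1},{"tx":0,"ty":6,"tz":0,"ax":0,"ay":0,"az":0,"jaw":1},{"tx":0,"ty":3,"tz":0,"ax":0,"ay":0,"az":0,"jaw":1}]'; python3 -m jog '[{"tx":0,"ty":2,"tz":0,"ax":0,"ay":0,"az":0,"jaw":1},{"tx":0,"ty":1,"tz":0,"ax":0,"ay":0,"az":0,"jaw":1},{"tx":0,"ty":1,"tz":0,"ax":0,"ay":0,"az":0,"jaw":1},{"tx":0,"ty":0,"tz":0,"ax":0,"ay":0,"az":0,"jaw":1}]'
```

```text
time_s: 14.0
eef_pos: [526.4, -39.9, 14.3]
ee_rot: [-0.0, 0.092, 0.996, -0.0]
force: [-0.2, -0.2, 0.5]
grip_width: 0.0
grip_force: 0.1
time_s: 14.5
eef_pos: [527.0, -36.4, 14.3]
ee_rot: [-0.0, 0.092, 0.996, 0.0]
force: [-0.2, 0.7, 0.7]
grip_width: -0.003
grip_force: 0.0
```

```bash
python3 -m jog '[{"tx":0,"ty":1,"tz":0,"ax":0,"ay":0,"az":0,"jaw":1},{"tx":0,"ty":1,"tz":0,"ax":0,"ay":0,"az":0,"jaw":1},{"tx":0,"ty":0,"tz":0,"ax":0,"ay":0,"az":0,"jaw":1}]'
```

```text
time_s: 14.88
eef_pos: [527.4, -34.4, 14.3]
ee_rot: [0.0, 0.092, 0.996, -0.0]
force: [-0.4, 0.7, 0.9]
grip_width: 0.001
grip_force: 0.0
```

```bash
python3 -m jog '[{"tx":0,"ty":1,"tz":0,"ax":0,"ay":0,"az":0,"jaw":1},{"tx":0,"ty":1,"tz":0,"ax":0,"ay":0,"az":0,"jaw":1},{"tx":0,"ty":0,"tz":0,"ax":0,"ay":0,"az":0,"jaw":1}]'
```

```text
time_s: 15.25
eef_pos: [527.8, -32.4, 14.3]
ee_rot: [-0.0, 0.092, 0.996, 0.0]
force: [0.8, 0.5, 0.1]
grip_width: -0.005
grip_force: 0.0
```

```bash
python3 -m jog '[{"tx":0,"ty":1,"tz":0,"ax":0,"ay":0,"az":0,"jaw":1},{"tx":0,"ty":1,"tz":0,"ax":0,"ay":0,"az":0,"jaw":1},{"tx":0,"ty":0,"tz":0,"ax":0,"ay":0,"az":0,"jaw":1}]'; python3 - <<'E'
from h import *
c=shot("wrist"); save(c,"k.png")
E
```

```text
time_s: 15.62
eef_pos: [528.2, -31.9, 14.5]
ee_rot: [0.0, 0.092, 0.996, -0.001]
force: [-1.7, -10.1, 0.8]
grip_width: -0.002
grip_force: 5.0
```

View pics/k.png

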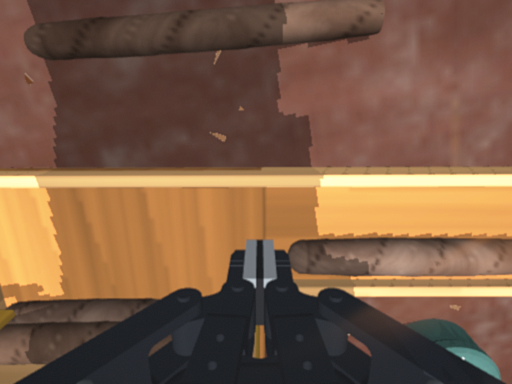

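The force jumped to 10 N along the lane, so the cigar is against the stop. In the picture it lies straight from (290, 258) to the right, and the table cigar is untouched. Next I'll back off, lift clear and check numerically.

```bash
python3 -m jog '[{"tx":0,"ty":-3,"tz":0,"ax":0,"ay":0,"az":0,"jaw":1},{"tx":0,"ty":-10,"tz":0,"ax":0,"ay":0,"az":0,"jaw":1},{"tx":0,"ty":-7,"tz":0,"ax":0,"ay":0,"az":0,"jaw":1},{"tx":0,"ty":0,"tz":-40,"ax":0,"ay":0,"az":0,"jaw":1},{"tx":0,"ty":0,"tz":-50,"ax":0,"ay":0,"az":0,"jaw":1}]'; python3 -m jog '[{"tx":0,"ty":0,"tz":-50,"ax":0,"ay":0,"az":0,"jaw":1},{"tx":0,"ty":0,"tz":-60,"ax":0,"ay":0,"az":0,"jaw":1},{"tx":50,"ty":25,"tz":0,"ax":0,"ay":0,"az":0,"jaw":1},{"tx":50,"ty":25,"tz":0,"ax":0,"ay":0,"az":0,"jaw":1},{"tx":0,"ty":0,"tz":0,"ax":0,"ay":0,"az":0,"jaw":1}]'; python3 - <<'E'
from h import *
np.set_printoptions(precision=1,suppress=True)
y=-.183; A=np.array([[np.cos(y),-np.sin(y)],[np.sin(y),np.cos(y)]])
for cam in ["wrist","scene"]:
  c=shot(cam); v,u=np.mgrid[:384,:512]; d=c["depth"]
  P=np.stack([(u-c["cx"])/c["fx"]*d,-(v-c["cy"])/c["fy"]*d,-d],-1)@c["w"][:3,:3].T+c["w"][:3,3]; q=(P[...,:2]-[546.5,-111.3])@A
  for n,z in [("cigar_bottom",10),("lane_stop",10),("plunger_top",101),("cigar_top",28),("wax_tin",0),("weight",0),("table_cigar",0)]:
    for r in place_of(n,cam)[:2]: p=atz(c,r["centre"],z); print(cam,n,round(r["conf"],2),p,(p[:2]-[546.5,-111.3])@A)
  # height profile along lane centreline
  m=(d>0)&(abs(q[...,0]+34)<5)&(q[...,1]>60)&(q[...,1]<240)
  b=q[...,1][m]//4*4; print({int(k):(round(float(P[...,2][m][b==k].max()),0),c["color"][m][b==k].mean(0).astype(int).tolist()) for k in np.unique(b) if k<92 or k>190})
print(sense()["eef_pos"],sense()["force"])
E
```

```text
time_s: 16.3
eef_pos: [523.8, -50.5, 104.8]
ee_rot: [-0.001, 0.093, 0.996, 0.0]
force: [0.5, -0.6, -0.7]
grip_width: -0.001
grip_force: 0.0
time_s: 16.92
eef_pos: [433.2, 18.8, 214.6]
ee_rot: [-0.0, 0.091, 0.996, 0.0]
force: [0.8, -0.5, -0.4]
grip_width: -0.005
grip_force: 0.0
wrist cigar_bottom 0.58 [543.2  44.4  10. ] [-31.6 152.5]
wrist lane_stop 0.89 [546.  112.7  10. ] [-41.2 220.1]
wrist plunger_top 0.54 [ 594.2 -120.6  101. ] [48.6 -0.4]
wrist cigar_top 0.76 [ 550.5 -114.7   28. ] [ 4.6 -2.6]
wrist wax_tin 0.56 [621.9  59.3   0. ] [ 43.1 181.4]
wrist weight 0.74 [ 558.1 -291.3    0. ] [  44.1 -174.9]
wrist table_cigar 0.75 [416.8 -33.5   0. ] [-141.7   52.9]
{60: (11.0, [248, 186, 99]), 64: (11.0, [250, 190, 102]), 68: (12.0, [249, 194, 104]), 72: (11.0, [241, 176, 93]), 76: (11.0, [224, 157, 86]), 80: (11.0, [224, 160, 86]), 84: (11.0, [217, 151, 83]), 88: (23.0, [146, 108, 82]), 192: (29.0, [150, 118, 101]), 196: (29.0, [162, 128, 111]), 200: (29.0, [175, 140, 122]), 204: (28.0, [177, 144, 125]), 208: (29.0, [162, 131, 114]), 212: (29.0, [195, 161, 87]), 216: (34.0, [254, 23
[... 448 characters left out ...]
[  45.8 -173.9]
scene table_cigar 0.75 [421.1 -39.8   0. ] [-136.3   47.5]
{60: (13.0, [218, 162, 105]), 64: (11.0, [201, 147, 96]), 68: (12.0, [205, 150, 97]), 72: (11.0, [171, 123, 81]), 76: (11.0, [185, 134, 87]), 80: (12.0, [192, 139, 91]), 84: (28.0, [170, 124, 85]), 88: (25.0, [140, 106, 79]), 192: (29.0, [183, 166, 152]), 196: (29.0, [186, 173, 161]), 200: (30.0, [187, 171, 158]), 204: (28.0, [175, 156, 142]), 208: (28.0, [197, 180, 162]), 212: (29.0, [207, 180, 134]), 216: (35.0, [232, 212, 151]), 220: (30.0, [233, 224, 189]), 224: (32.0, [234, 222, 168]), 228: (-755.0, [224, 223, 215]), 232: (-756.0, [225, 225, 216]), 236: (-763.0, [225, 223, 215])}
[435.4  17.3 214.3] [0.1 0.1 0. ]
```

```bash
python3 -c "
from rig import finish_job; print(finish_job())"
```

```text
the job is handed in; nothing more can be done
None
```

I pressed the plunger fully down once and it sprang back up, one cigar came out and was pushed along the lane until it touched the brass stop, and the job is handed in with the arm clear of everything.

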